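# Square up the loose corner of a document tray

### The job

Pick up the assembly square by its orange post and hold it level against the outside of the document tray's corner nearest the robot on the robot's left, black leg on the front board, metal leg on the side board, touching the boards with the square only. Press gently on both at once until the loose side board has closed its gap and both legs sit flush, and keep that gentle pressure for two seconds, never pushing hard. Then set the square down flat on the middle of the blue mat without dropping it, let go, and leave the calculator, the ink pad and the jar where they are.

Things in the scene. Friction and masses are not known exactly. Their poses are not given: they have to be found in the camera images.
- tray: Fixed A5 document tray of light wood in assembly, 230 (x) by 260 (y) mm, walls 55 high. Origin: on the desk at the NOMINAL outside corner nearest the robot and furthest left. x runs along the side board away from the robot, y along the front board to the left; the tray fills x 0 to 230, y -260 to 0 mm. The fresh boards dent above 28 N; 4 to 15 N on each is right.
- front_batten: Batten in the tray (tray's origin and axes) that carries the front board: light wood, rigid, 20 mm thick, y -260 to -12 mm, outer face to -x. The board was set by eye: its face lies up to 8 mm before or behind the plane x = 0, parallel to it; no listed pose tells where, find it by touch or sight. Touching the board counts as touching the batten.
- side_batten: Batten in the tray (tray's origin and axes) that carries the loose side board: darker wood, 12 mm thick, 55 high, x 12 to 230 mm, outer face looking to +y. Touching the board counts as touching the batten.
- side_board (a joint): gap (m) by which the loose side board stands out towards the tray's +y: 0 = tight against the end of the front board, up to 0.013 at the start. Its outer face is at tray y = gap, at y = 0 when home. About 2.5 N moves it; it stays where it is left; at 0 it meets a firm stop that gives less than 1 mm at 15 N.
- square: L-shaped assembly square, about 0.2 kg, loose, flat on the mat. Origin: inner corner of the L, on the underside; z up. Black leg along -y: 110 mm long, x -25 to 0, 18 high, checking face x = 0 (looks to +x). Metal leg along +x: 130 mm long, y 0 to 25, 8 high, checking face y = 0 (looks to -y). Corner block x -40 to 0, y 0 to 40, 18 high.
- square_grip (a point): On the axis of the square's orange post (26 by 26 mm, centred at x -20, y 20, top 65 mm above the underside), 44 mm above the underside: grip here from above, closing along the square's x or y. Flush on the tray, the square's axes are parallel to the tray's, its origin about over the tray's corner and 5 to 30 mm above the desk.
- square_mid (a point): middle of the square's outline, on its underside (45 mm along x, -35 mm along y from its origin)
- mat: blue desk mat, 280 (x) by 260 (y) by 3 mm, fixed; origin at the centre of its underside. The square starts on it and goes back with its outline's middle (point square_mid) over the mat's middle; any yaw.
- calculator: desk calculator 130 by 100 by 18 mm, loose, to be left alone; origin under its centre
- inkpad: red ink pad 75 by 110 by 16 mm, loose, to be left alone; origin under its centre
- jar: amber jar, 64 mm across, 110 mm high, loose, to be left alone; origin under its centre

How it is judged:
On the way, in this order (a step that is already met when the one before it is completed fails the run):
1. the square, held level in the gripper, is pressed on both boards at once with 2 to 18 N on each, its legs parallel to the tray within 1.4 degrees and the side board's gap closed to 1.5 mm, for 1 s (contact force between square and front_batten between 2 and 18 N and contact force between square and side_batten between 2 and 18 N and angle between the x axis of square and the x axis of tray, either way round below 0.025 rad and angle between square's own z axis and vertical below 0.08 rad and x of square in the frame of tray between -0.013 and 0.013 m and y of square in the frame of tray between -0.006 and 0.004 m and value of joint side_board below 0.0015 m and contact force between the fingers and square above 1 N), for 1 s.
2. the square is set down flat on the mat while still in the gripper (contact force between square and mat above 0.3 N and contact force between the fingers and square above 1 N and horizontal distance between square_mid and mat below 0.06 m and angle between square's own z axis and vertical below 0.08 rad and height (world z) of square below 0.008 m), for 0.05 s.
At the end, for the whole second after the job is handed in: The square lies flat and still on the mat, the middle of its outline within 60 mm of the mat's middle, and the side board's gap is still closed to 2 mm; the gripper has let go (horizontal distance between square_mid and mat below 0.06 m and height (world z) of square below 0.006 m and angle between square's own z axis and vertical below 0.05 rad and linear speed of square below 0.02 m/s and value of joint side_board below 0.002 m); the robot touches nothing.
It fails at once if more than 28 N between the square and either board (contact force between square and front_batten above 28 N or contact force between square and side_batten above 28 N).
It fails at once if the gripper or arm itself pushes a board (over 3 N) (contact force between any of the arm, the fingers and front_batten above 3 N or contact force between any of the arm, the fingers and side_batten above 3 N).
It fails at once if the calculator, the ink pad or the jar is moved by more than 20 mm (distance of any of calculator, inkpad, jar from where it was at the start of the episode above 0.02 m).
It also fails if it takes over 69 s, if anything falls off the work surface, if the arm or the gripper's body presses on something with over 40 N, if the wrist force passes 120 N, or if a joint passes its speed limit or range.

### The arm

A 7-joint arm with a two-finger parallel gripper is mounted at the origin on the work surface. World frame = base frame: x ahead of the robot, y to its left, z up, the work surface at z = 0. Lengths are in m, angles in rad, forces in N, time in s.
With the tool pointing down it reaches from about 0.425 to 0.875 m from the base axis. Payload 4.7 kg.
Tool frame: the origin (TCP) lies midway between the tips of the shut fingers; the grasp point (between the pads) lies 19 mm behind it (ctrl.grip_depth is the distance from the TCP to the grasp point, in m); z points along the fingers, y is the line along which they close (so a half turn about z gives the same grasp; the last joint's range is limited). The gripper opens to 87 mm and grips with 3 to 60 N. Pads are 19 mm wide; open, the fingers measure 117 mm over their backs; the gripper's body (75 mm by 190 mm) begins 51 mm behind the grasp point.
Start: joints at [1.192, 0.321, -0.07, 1.45, 0.023, 1.371, -0.057], TCP at [0.249, -0.601, 0.223] pointing down, gripper open.
Joint ranges: [-2.86, 2.86], [-0.3, 2.09], [-1.38, 1.24], [0.06, 2.45], [-1.56, 4.7], [0.09, 2.05], [-2.69, 2.69]. Speed limits (rad/s): [2.57, 2.57, 3.14, 3.14, 3.14, 3.14, 3.14].

### API

Orientations are given as a rotation vector (axis times angle).
In Python, from cell import ctrl, imaging, close_job gives the robot as it stands.
- The arm moves only by the tool apply_moves, never from a script. Its argument "motion" is a list of rows, each a list of 7 numbers: the shift along the tool's x, y, z in m, then the turn, a rotation vector about the tool's x, y, z in rad, then the opening, from 0 (shut) to 1 (fully open). A call has 1 to 12 rows; each row shifts and turns the commanded pose from where the row before left it, along the tool's axes as they then stand; what a row does not reach is not made up. A row lasts 1/10 s, in which the tool goes at most 50 mm and 8.59 degrees, less where a joint would pass 70% of its speed; a pose out of reach is approached as far as the arm can. A call is refused whole if a number of a shift passes 0.05 or a number of a turn 0.15, either way. A call with a gripper value outside its range is refused whole. The fingers move at their own pace and stop on an object; "grip_force" is the grip in N (left out, the last holds). Time passes only in rows, so rows that do not move let the fingers close. It gives the time, the measured TCP pose, the force, the opening and the grip force at its end, in the units of the state.
- ctrl.get_obs(): the state, without advancing time (a new reading comes with each control period).
- imaging.capture(name): name is "scene" or "top"; returns (picture, depth): 384x512x3 uint8, red, green, blue; 384x512 float32, m along the optical axis (not along the pixel's ray), 0 where there is no reading.
- imaging.calibration(name): a dict with "mtx" (3x3 intrinsics, pixels), "position" and "rotation" of the camera in the world. Camera axes: x right, y down, z forward; pixel columns grow to the right and rows downward; lengths in m; the calibration is good to about 2 mm. A picture is of the moment at which its call begins. calibration takes no time and is no camera call.
- close_job(): hands the job in; it is judged then, once.
The state is a dict: "clock": time; "q": joint angles; "joint_vel": joint speeds; "effort": joint torques, N m; "tcp_pos": TCP position; "tool_rot": TCP orientation; "force": force on the tool from outside, world axes, zero at the start; "torque": the same for the moment, N m; "grip_width": finger opening in m; "grasp_force": force on a finger pad.
Only numpy, scipy, OpenCV 4.12 (cv2) and the standard library are available. Lean on these libraries where they do the work, as an engineer would, in place of code of your own. Each camera call takes 0.05 s, during which the arm holds its last target. There are 200 camera calls.

## Working session

There is one attempt and no reset: what is moved stays moved. The work goes in short steps, Python scripts to look and compute and a tool call to move; the robot and the scene stay as the last step left them, time stands still between calls to the robot, and variables do not carry over. Pictures are saved under pics/ and viewed, at most 10 in all, crops included, and the job is handed in when it is done.

Besides the shell and the picture viewer there is one more tool, called as name(argument=value, ...), one argument or row to a line, values as JSON. apply_moves: Moves the arm, as the interface text tells. Its arguments: {"type":"object","properties":{"motion":{"type":"array","items":{"type":"array","items":{"type":"number"}}},"grip_force":{"type":"number"}},"required":["motion"]}

```bash
mkdir -p pics
cat > h.py <<'E'
import numpy as np, cv2
from cell import ctrl, imaging, close_job
def snap(n):
    p,d=imaging.capture(n); c=imaging.calibration(n); return p,d,c
def world(d,c):
    K=np.array(c["mtx"]);R=np.array(c["rotation"]);t=np.array(c["position"])
    if R.shape!=(3,3): R=cv2.Rodrigues(R)[0]
    v,u=np.mgrid[:d.shape[0],:d.shape[1]]
    P=np.stack([(u-K[0,2])/K[0,0]*d,(v-K[1,2])/K[1,1]*d,d],-1)
    return P@R.T+t
E
python3 - <<'E'
from h import *
for n in("top","scene"):
    p,d,c=snap(n); cv2.imwrite(f"pics/{n}0.png",p[...,::-1]); np.savez(f"{n}0.npz",p=p,d=d); print(n,c,(d>0).mean())
o=ctrl.get_obs(); print(o)
E
```

```text
top {'mtx': array([[456.76351763,   0.        , 256.67842082],
       [  0.        , 456.76351763, 186.13705672],
       [  0.        ,   0.        ,   1.        ]]), 'position': array([0.46354901, 0.02099374, 1.19167799]), 'rotation': array([-2.140156  ,  2.17648901, -0.09430484])} 0.9960225423177084
scene {'mtx': array([[466.88022407,   0.        , 254.38020215],
       [  0.        , 466.88022407, 192.02876167],
       [  0.        ,   0.        ,   1.        ]]), 'position': array([1.01733992, 0.61305769, 1.01794748]), 'rotation': array([-0.86291746, -2.6591394 ,  0.89166712])} 0.996185302734375
{'clock': 0.1, 'q': array([ 1.19208613,  0.32172664, -0.07007453,  1.45158479,  0.02261792,
        1.37082052, -0.05690585]), 'joint_vel': array([ 0.00113467, -0.00240486,  0.00011045, -0.00451593, -0.00042989,
        0.00184811,  0.00191845]), 'effort': array([-1.37630591e-04, -4.92571807e+01, -4.05937834e-01, -3.13395596e+01,
       -6.40808232e-02,  3.95223638e-02,  6.37652056e-05]), 'tcp_pos': array([ 0.24855521, -0.60003955,  0.22156931]), 'tool_rot': array([-3.07952873e+00, -6.12760805e-01,  7.16366688e-04]), 'force': array([0.30067909, 0.41987592, 0.37751361]), 'torque': array([-0.00707778, -0.00472905,  0.0088038 ]), 'grasp_force': 0.0, 'grip_width': 0.08699368756570862}
```

View pics/top0.png

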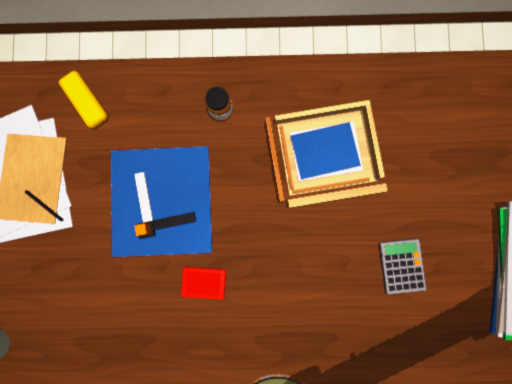

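View pics/scene0.png

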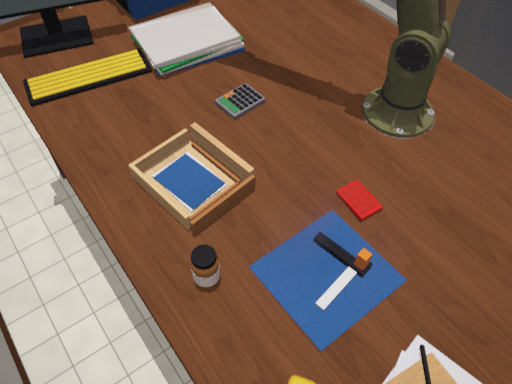

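The top view shows the square (post at 142,230; metal leg up, black leg right), the tray (near left corner ~285,203; dark side board on its left), jar (218,103), ink pad (204,283) and calculator (403,266). The scene view agrees.

```bash
cat > m.py <<'E'
from h import *
def ray(c,uv,z):
    K=np.array(c["mtx"]);R=cv2.Rodrigues(np.array(c["rotation"]))[0];t=np.array(c["position"])
    uv=np.atleast_2d(uv).astype(float)
    r=np.c_[(uv[:,0]-K[0,2])/K[0,0],(uv[:,1]-K[1,2])/K[1,1],np.ones(len(uv))]@R.T
    return t+r*((z-t[2])/r[:,2])[:,None]
def rect(P):
    r=cv2.minAreaRect((P[:,:2]*1000).astype(np.float32)); return [np.round(x,1) for x in (r[0],r[1],r[2])]
E
python3 - <<'E'
from m import *
f=np.load("top0.npz");p,d=f["p"],f["d"];c=imaging.calibration("top");W=world(d,c)
hsv=cv2.cvtColor(p,cv2.COLOR_RGB2HSV);H,S,V=[hsv[...,i].astype(int) for i in range(3)]
v,u=np.mgrid[:384,:512]
def reg(a,b,e,g): return (u>a)&(u<b)&(v>e)&(v<g)
def show(n,m,z):
    uv=np.argwhere(m)[:,::-1]; P=ray(c,uv,z); print(n,m.sum(),rect(P),'zmed',np.median(W[...,2][m]).round(4),'cen',P.mean(0).round(4)); return P
sq=reg(112,210,148,255)
show('mat',reg(105,218,140,262)&(H>100)&(H<125)&(V>60)&(S>150),.003)
show('post',sq&(H<20)&(V>150)&(S>150),.068)
show('white',sq&(S<90)&(V>120),.011)
show('black',sq&(V<60),.021)
show('ink',reg(170,240,260,305)&(H<6)&(S>200)&(V>150),.016)
t=reg(255,400,90,215)&(W[...,2]>.042)&(W[...,2]<.07)
P=show('traytop',t,.055)
# side and front board outer edges, with row/col scans
side=[];front=[]
for r in range(125,195):
    q=np.flatnonzero(t[r,255:330]); 
    if len(q): side.append((255+q[0]-.5,r))
for k in range(295,380):
    q=np.flatnonzero(t[130:215,k]); 
    if len(q): front.append((k,130+q[-1]+.5))
for n,e in(('side',side),('front',front)):
    X=ray(c,e,.055)[:,:2]; l=cv2.fitLine((X*1000).astype(np.float32),cv2.DIST_HUBER,0,.01,.01).ravel()
    print(n,l.round(2),np.degrees(np.arctan2(l[1],l[0])).round(2))
back=[]
for k in range(285,365):
    q=np.flatnonzero(t[90:150,k]); 
    if len(q): back.append((k,90+q[0]-.5))
right=[]
for r in range(110,180):
    q=np.flatnonzero(t[r,330:400]); 
    if len(q): right.append((330+q[-1]+.5,r))
for n,e in(('back',back),('right',right)):
    X=ray(c,e,.055)[:,:2]; l=cv2.fitLine((X*1000).astype(np.float32),cv2.DIST_HUBER,0,.01,.01).ravel()
    print(n,l.round(2),np.degrees(np.arctan2(l[1],l[0])).round(2))
b=cv2.resize(p[80:265,105:405],None,fx=2.6,fy=2.6,interpolation=cv2.INTER_CUBIC);cv2.imwrite("pics/crop.png",b[...,::-1])
E
```

```text
mat 9109 [array([556.2, 295.1]), array([277.1, 258.3]), np.float64(1.6)] zmed 0.0029 cen [0.5583 0.2922 0.003 ]
post 118 [array([481.6, 328.8]), array([27.1, 26.7]), np.float64(10.3)] zmed 0.0671 cen [0.4815 0.3288 0.068 ]
white 537 [array([551.1, 338.3]), array([161.3,  46.9]), np.float64(0.7)] zmed 0.0104 cen [0.5654 0.3382 0.011 ]
black 428 [array([493.1, 274.8]), array([ 35.5, 149.4]), np.float64(13.1)] zmed 0.0207 cen [0.4985 0.2672 0.021 ]
ink 1332 [array([344.2, 181.7]), array([111.2,  76. ]), np.float64(85.5)] zmed 0.0166 cen [0.3441 0.1815 0.016 ]
traytop 2214 [array([ 662.6, -132.3]), array([236.5, 269.2]), np.float64(8.5)] zmed 0.0547 cen [ 0.6544 -0.1408  0.055 ]
side [9.9000e-01 1.5000e-01 6.5121e+02 2.0300e+00] 8.56
front [ 1.5000e-01 -9.9000e-01  5.4349e+02 -1.3458e+02] -81.4
back [ 1.5000e-01 -9.9000e-01  7.8283e+02 -1.3560e+02] -81.55
right [ 9.9000e-01  1.5000e-01  6.8826e+02 -2.6462e+02] 8.59
```

View pics/crop.png

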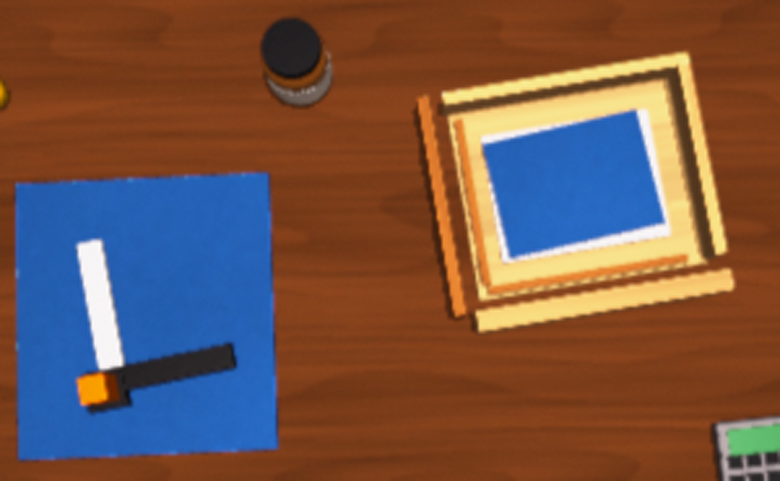

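The crop shows the side board standing out by ~9 mm (at 440,200) and the front board ~6 mm forward (at 600,300). The tray yaw is 8.57°. Measured sizes match: mat 277x258, post 27x27, and tops at 55/68 mm. First I move clear of the base.

apply_moves(
  motion=[
    [0.041,-0.023,0,0,0,0,1],
    [0.041,-0.023,0,0,0,0,1],
    [0.041,-0.023,0,0,0,0,1],
    [0.041,-0.023,0,0,0,0,1],
    [0.041,-0.023,0,0,0,0,1],
    [0.041,-0.023,0,0,0,0,1],
    [0.041,-0.023,0,0,0,0,1],
    [0.041,-0.023,0,0,0,0,1],
    [0.041,-0.023,0,0,0,0,1],
    [0.041,-0.023,0,0,0,0,1],
    [0.041,-0.023,0,0,0,0,1],
    [0.041,-0.023,0,0,0,0,1],
  ],
  grip_force=40,
)

```text
clock: 1.3
tcp_pos: [0.5983, -0.1557, 0.2222]
tool_rot: [3.081, 0.612, -0.001]
force: [1.3, -0.4, -0.1]
grip_width: 0.0874
grasp_force: 0.0
```

apply_moves(
  motion=[
    [0,0,0,0,0,-0.13,1],
    [0,0,0,0,0,-0.13,1],
    [0,0,0,0,0,-0.13,1],
    [0,0,0,0,0,-0.13,1],
    [0,0,0,0,0,-0.13,1],
    [0,0,0,0,0,-0.13,1],
    [0,0,0,0,0,-0.13,1],
    [0,0,0,0,0,-0.13,1],
    [0,0,0,0,0,-0.13,1],
    [0,0,0,0,0,-0.13,1],
    [0,0,0,0,0,0,1],
  ],
)

```text
clock: 2.4
tcp_pos: [0.5973, -0.1573, 0.222]
tool_rot: [-2.081, -2.352, 0.001]
force: [0.4, -0.7, 0.4]
grip_width: 0.0871
grasp_force: 0.0
```

```bash
cat >> m.py <<'E'
from scipy.spatial.transform import Rotation as Ro
def go(tgt,yaw_deg=8.57):
    """tool-frame delta to target pos, tool y along yaw, z down"""
    o=ctrl.get_obs();R=Ro.from_rotvec(o["tool_rot"]); a=np.radians(yaw_deg)
    y=np.array([np.cos(a),np.sin(a),0]);z=np.array([0,0,-1.]);T=Ro.from_matrix(np.c_[np.cross(y,z),y,z])
    print('t',o["clock"],'pos',o["tcp_pos"].round(4),'F',np.array(o["force"]).round(2),'w',round(o["grip_width"],4),'gf',o["grasp_force"])
    print('shift',R.inv().apply(np.array(tgt)-o["tcp_pos"]).round(4),'turn',(R.inv()*T).as_rotvec().round(4))
E
python3 - <<'E'
from m import *
go([.4815,.3288,.15])
# square directions
f=np.load("top0.npz");p,d=f["p"],f["d"];c=imaging.calibration("top")
hsv=cv2.cvtColor(p,cv2.COLOR_RGB2HSV);H,S,V=[hsv[...,i].astype(int) for i in range(3)]
v,u=np.mgrid[:384,:512]
for n,m,z in(('w',(S<90)&(V>120)&(u>125)&(u<165)&(v>165)&(v<222),.011),('k',(V<60)&(u>158)&(u<200)&(v>205)&(v<235),.021)):
    P=ray(c,np.argwhere(m)[:,::-1],z)[:,:2]*1000; l=cv2.fitLine(P.astype(np.float32),cv2.DIST_HUBER,0,.01,.01).ravel()
    print(n,m.sum(),l.round(2),np.degrees(np.arctan2(l[1],l[0])).round(2))
    print(rect(P/1000))
E
```

```text
t 2.4 pos [ 0.5973 -0.1573  0.222 ] F [ 0.44 -0.71  0.39] w 0.0871 gf 0.0
shift [ 0.4965 -0.0556  0.0723] turn [-0.0009 -0.0005 -0.0274]
w 528 [9.8000e-01 1.9000e-01 5.6636e+02 3.3780e+02] 10.83
[array([567.1, 338. ]), array([130.5,  27.6]), np.float64(10.8)]
k 304 [ 1.9000e-01 -9.8000e-01  5.0391e+02  2.4879e+02] -78.92
[array([504. , 248.7]), array([21.2, 94.5]), np.float64(10.3)]
```

apply_moves(
  motion=[
    [0.0452,-0.0051,0.0066,0,0,0,1],
    [0.0452,-0.0051,0.0066,0,0,0,1],
    [0.0452,-0.0051,0.0066,0,0,0,1],
    [0.0452,-0.0051,0.0066,0,0,0,1],
    [0.0452,-0.0051,0.0066,0,0,0,1],
    [0.0452,-0.0051,0.0066,0,0,0,1],
    [0.0452,-0.0051,0.0066,0,0,0,1],
    [0.0452,-0.0051,0.0066,0,0,0,1],
    [0.0452,-0.0051,0.0066,0,0,0,1],
    [0.0452,-0.0051,0.0066,0,0,0,1],
    [0.0452,-0.0051,0.0066,0,0,0,1],
    [0,0,0,0,0,-0.066,1],
  ],
)

```text
clock: 3.6
tcp_pos: [0.4762, 0.3375, 0.1494]
tool_rot: [-1.989, -2.425, -0.002]
force: [-0.5, -0.3, -0.6]
grip_width: 0.0871
grasp_force: 0.0
```

```bash
python3 -c "
from m import *
go([.4818,.329,.028],10.8)"
```

```text
t 3.6 pos [0.4762 0.3375 0.1494] F [-0.5  -0.26 -0.58] w 0.0871 gf 0.0
shift [-0.01    0.0041  0.1213] turn [-0.0023 -0.005   0.0086]
```

apply_moves(
  motion=[
    [-0.005,0.002,0.02,-0.002,-0.005,0,1],
    [-0.005,0.002,0.02,0,0,0,1],
    [0,0,0,0,0,0,1],
    [0,0,0,0,0,0,1],
  ],
)

```text
clock: 4.0
tcp_pos: [0.4871, 0.3202, 0.1099]
tool_rot: [2.003, 2.415, -0.004]
force: [1.1, 0.4, -0.5]
grip_width: 0.0871
grasp_force: 0.0
```

```bash
python3 -c "
from m import *
go([.4818,.329,.028],10.8)"
```

```text
t 4.0 pos [0.4871 0.3202 0.1099] F [ 1.08  0.38 -0.46] w 0.0871 gf 0.0
shift [ 0.01   -0.0037  0.0818] turn [ 0.0011  0.005  -0.0026]
```

apply_moves(
  motion=[
    [0.005,-0.002,0.02,0.001,0.005,0,1],
    [0.005,-0.002,0.02,0,0,0,1],
    [0,0,0.02,0,0,0,1],
    [0,0,0.012,0,0,0,1],
    [0,0,0,0,0,0,1],
    [0,0,0,0,0,0,1],
    [0,0,0,0,0,0,1],
  ],
)

```text
clock: 4.7
tcp_pos: [0.4825, 0.3299, 0.0393]
tool_rot: [2.003, 2.419, 0.004]
force: [-0.1, -0.3, -0.5]
grip_width: 0.0871
grasp_force: 0.0
```

```bash
python3 -c "
from m import *
go([.4818,.329,.028],10.8)"
```

```text
t 4.7 pos [0.4825 0.3299 0.0393] F [-0.11 -0.27 -0.47] w 0.0871 gf 0.0
shift [-0.0008 -0.0009  0.0113] turn [ 0.0031 -0.0007 -0.0009]
```

apply_moves(
  motion=[
    [0,0,0.011,0.003,0,0,1],
    [0,0,0,0,0,0,1],
    [0,0,0,0,0,0,0],
    [0,0,0,0,0,0,0],
    [0,0,0,0,0,0,0],
    [0,0,0,0,0,0,0],
    [0,0,0,0,0,0,0],
    [0,0,0,0,0,0,0],
  ],
  grip_force=40,
)

```text
clock: 5.5
tcp_pos: [0.4817, 0.3293, 0.027]
tool_rot: [-2.002, -2.419, 0.002]
force: [-1.1, 0.2, 0.4]
grip_width: 0.0469
grasp_force: 0.0
```

```bash
python3 -c "
from m import *
go([.4818,.329,.1],8.57)"
```

```text
t 5.5 pos [0.4817 0.3293 0.027 ] F [-1.08  0.19  0.44] w 0.0469 gf 0.0
shift [-0.0003 -0.0001 -0.073 ] turn [-0.0019  0.0001  0.0384]
```

Fingers are still closing.

apply_moves(
  motion=[
    [0,0,0,0,0,0,0],
    [0,0,0,0,0,0,0],
    [0,0,0,0,0,0,0],
    [0,0,0,0,0,0,0],
    [0,0,0,0,0,0,0],
    [0,0,0,0,0,0,0],
  ],
)

```text
clock: 6.1
tcp_pos: [0.4818, 0.3293, 0.0269]
tool_rot: [-2.002, -2.419, 0.002]
force: [0.4, 0.9, 0.5]
grip_width: 0.0253
grasp_force: 39.9
```

apply_moves(
  motion=[
    [0,0,-0.01,0,0,0,0],
    [0,0,-0.02,0,0,0,0],
    [0,0,-0.03,0,0,0.038,0],
    [0,0,-0.03,0,0,0,0],
    [0,0,-0.03,0,0,0,0],
    [0,0,0,0,0,0,0],
    [0,0,0,0,0,0,0],
    [0,0,0,0,0,0,0],
  ],
)

```text
clock: 6.9
tcp_pos: [0.4809, 0.3285, 0.1455]
tool_rot: [-2.047, -2.38, 0.007]
force: [-0.5, -0.6, -3.0]
grip_width: 0.0254
grasp_force: 39.9
```

Run:
```python
from m import *
# tray frame
a=np.radians(8.57);tx=np.array([np.cos(a),np.sin(a)]);ty=np.array([-tx[1],tx[0]])
O=tx*.5238+ty*-.1042
for n,xy in(('pre',(-.06,.05)),):
    g=O+tx*(xy[0]-.02)+ty*(xy[1]+.02); print(n,g); go([*g,.15])
p,d,c=snap("top");q,_,_=snap("scene")
cv2.imwrite("pics/lift.png",q[...,::-1])
W=world(d,c);hsv=cv2.cvtColor(p,cv2.COLOR_RGB2HSV);v,u=np.mgrid[:384,:512]
S,V=hsv[...,1],hsv[...,2]
for n,m in(('w',(S<90)&(V>120)&(u>110)&(u<215)&(v>140)&(v<260)),):
    X=W[m]; X=X[X[:,2]>.03]; print(len(X),np.median(X[:,2]),rect(X)); l=cv2.fitLine((X[:,:2]*1000).astype(np.float32),cv2.DIST_HUBER,0,.01,.01).ravel(); print(np.degrees(np.arctan2(l[1],l[0])))
```

```text
pre [0.44394117 0.03231587]
t 6.9 pos [0.4809 0.3285 0.1455] F [-0.53 -0.56 -3.04] w 0.0254 gf 39.911661967635155
shift [-0.2873 -0.0809 -0.0037] turn [-0.0045  0.0014  0.0005]
362 0.12908573246621424 [array([502.8, 210. ]), array([371. , 106.8]), np.float64(62.2)]
14.151813
```

View pics/lift.png

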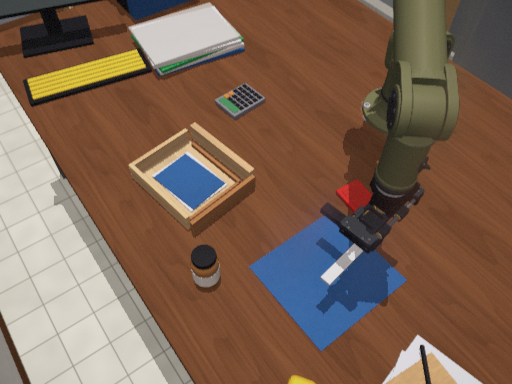

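The square is lifted level and firmly gripped (metal leg at 345,263). Next I carry it to a point off the tray corner.

apply_moves(
  motion=[
    [-0.015,-0.004,-0.015,0,0,0,0],
    [-0.03,-0.008,-0.015,0,0,0,0],
    [-0.04,-0.011,0,0,0,0,0],
    [-0.04,-0.011,0,0,0,0,0],
    [-0.04,-0.008,0,0,0,0,0],
    [-0.04,-0.006,0,0,0,0,0],
    [-0.04,-0.006,0,0,0,0,0],
    [-0.03,-0.002,0,0,0,0,0],
    [-0.015,0,0,-0.004,0,0,0],
    [0,0,0,0,0,0,0],
    [0,0,0,0,0,0,0],
    [0,0,0,0,0,0,0],
  ],
)

```text
clock: 8.2
tcp_pos: [0.4696, 0.0361, 0.1767]
tool_rot: [2.045, 2.384, 0.002]
force: [-0.3, 0.6, -1.3]
grip_width: 0.0259
grasp_force: 39.9
```

Run:
```python
from m import *
a=np.radians(8.57);tx=np.array([np.cos(a),np.sin(a)]);ty=np.array([-tx[1],tx[0]])
O=tx*.5238+ty*-.1042
g=O+tx*(-.035-.02)+ty*(.04+.02); go([*g,.10])
p,d,c=snap("top"); cv2.imwrite("pics/pre.png",cv2.resize(p[80:290,150:420],None,fx=2.5,fy=2.5)[...,::-1])
W=world(d,c);hsv=cv2.cvtColor(p,cv2.COLOR_RGB2HSV);S,V=hsv[...,1],hsv[...,2]
m=(S<90)&(V>120)&(abs(W[...,2]-.16)<.03)&(W[...,1]<.15)&(W[...,1]>-.1)&(W[...,0]>.5)
X=W[m]; print(len(X),X.mean(0),rect(X)); print(np.linalg.lstsq(np.c_[X-X.mean(0)][:,:2],X[:,2]-X[:,2].mean(),rcond=None)[0])
l=cv2.fitLine((X[:,:2]*1000).astype(np.float32),cv2.DIST_HUBER,0,.01,.01).ravel(); print(np.degrees(np.arctan2(l[1],l[0])))
```

```text
t 8.2 pos [0.4696 0.0361 0.1767] F [-0.3   0.56 -1.35] w 0.0259 gf 39.911986947990954
shift [-0.0099 -0.001   0.0767] turn [ 0.0013 -0.0008  0.003 ]
221 [0.58933051 0.04919495 0.16101758] [array([576.3,  46.9]), array([81.3, 24.7]), np.float64(9.5)]
[-0.00340142 -0.00354261]
9.110812
```

View pics/pre.png

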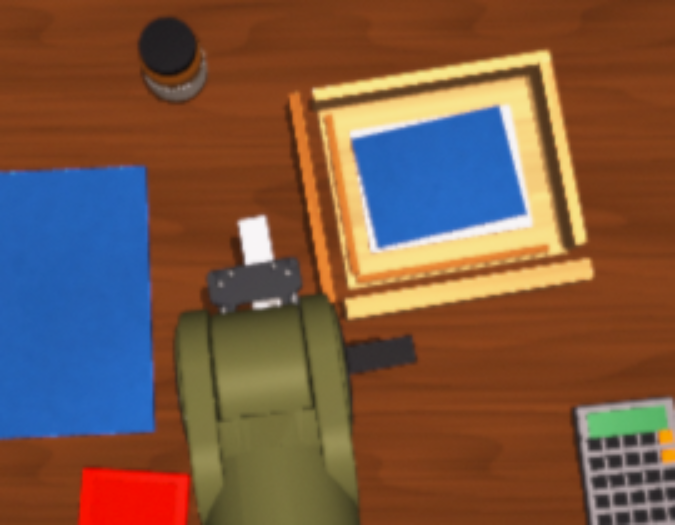

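The pre-approach picture shows the square clear of both boards: black leg at (380,352), metal leg at (255,240), level within 0.4° and about parallel. Now I descend.

apply_moves(
  motion=[
    [0,0,0.02,0,0,0.003,0],
    [0,0,0.03,0,0,0,0],
    [0,0,0.03,0,0,0,0],
    [0,0,0.03,0,0,0,0],
    [0,0,0.02,0,0,0,0],
    [0,0,0.007,0,0,0,0],
    [0,0,0,0,0,0,0],
    [0,0,0,0,0,0,0],
    [0,0,0,0,0,0,0],
  ],
)

```text
clock: 9.15
tcp_pos: [0.4714, 0.0345, 0.0414]
tool_rot: [2.05, 2.376, 0.005]
force: [0.7, 0.1, -2.0]
grip_width: 0.0257
grasp_force: 39.9
```

```bash
cat >> m.py <<'E'
a=np.radians(8.57);tx=np.array([np.cos(a),np.sin(a)]);ty=np.array([-tx[1],tx[0]])
O=tx*.5238+ty*-.1042
def st(x=None,y=None,z=.04):
    o=ctrl.get_obs();P=o["tcp_pos"][:2]-O
    print('sq tray mm',(P@tx*1e3+20).round(1),(P@ty*1e3-20).round(1),'Ftray',(o["force"][:2]@tx).round(2),(o["force"][:2]@ty).round(2),'Fz',o["force"][2].round(2))
    x=P@tx+.02 if x is None else x; y=P@ty-.02 if y is None else y
    go([*(O+tx*(x-.02)+ty*(y+.02)),z])
E
python3 -c "
from m import *
st(-.035,.016)"
```

```text
sq tray mm -32.5 48.0 Ftray 0.7 0.02 Fz -2.01
t 9.15 pos [0.4714 0.0345 0.0414] F [ 0.69  0.12 -2.01] w 0.0257 gf 39.91180545184761
shift [-0.032  -0.0024  0.0014] turn [ 0.0045  0.0008 -0.0024]
```

apply_moves(
  motion=[
    [-0.01,0.005,0,0.004,0,0,0],
    [-0.01,0.006,0,0,0,0,0],
    [-0.01,0.006,0,0,0,0,0],
    [-0.006,0,0,0,0,0,0],
    [0,0,0,0,0,0,0],
    [0,0,0,0,0,0,0],
    [0,0,0,0,0,0,0],
  ],
)

```text
clock: 9.85
tcp_pos: [0.4919, 0.0016, 0.0399]
tool_rot: [-2.05, -2.378, 0.003]
force: [-0.9, -0.5, -2.3]
grip_width: 0.0259
grasp_force: 39.9
```

```bash
python3 -c "
from m import *
st()"
```

```text
sq tray mm -17.2 12.5 Ftray -0.97 -0.36 Fz -2.33
t 9.85 pos [0.4919 0.0016 0.0399] F [-0.9  -0.5  -2.33] w 0.0259 gf 39.9117187410593
shift [ 0.     -0.     -0.0001] turn [-0.0025 -0.0001 -0.002 ]
```

apply_moves(
  motion=[
    [-0.001,0,0,0,0,0,0],
    [-0.001,0,0,0,0,0,0],
    [-0.001,0,0,0,0,0,0],
    [-0.001,0,0,0,0,0,0],
    [-0.001,0,0,0,0,0,0],
    [0,0,0,0,0,0,0],
    [0,0,0,0,0,0,0],
    [0,0,0,0,0,0,0],
  ],
)

```text
clock: 10.65
tcp_pos: [0.493, -0.0036, 0.0401]
tool_rot: [-2.051, -2.378, 0.002]
force: [-0.5, 1.0, -1.5]
grip_width: 0.0258
grasp_force: 39.9
```

```bash
python3 -c "
from m import *
st()"
```

```text
sq tray mm -16.9 7.2 Ftray -0.39 1.02 Fz -1.55
t 10.65 pos [ 0.493  -0.0036  0.0401] F [-0.54  0.95 -1.55] w 0.0258 gf 39.91726756095886
shift [-0.      0.      0.0001] turn [-0.0021 -0.     -0.0023]
```

apply_moves(
  motion=[
    [-0.001,0,0,0,0,-0.002,0],
    [-0.001,0,0,0,0,0,0],
    [-0.001,0,0,0,0,0,0],
    [-0.001,0,0,0,0,0,0],
    [0,0,0,0,0,0,0],
    [0,0,0,0,0,0,0],
    [0,0,0,0,0,0,0],
  ],
)

```text
clock: 11.35
tcp_pos: [0.4936, -0.0079, 0.04]
tool_rot: [-2.049, -2.38, 0.003]
force: [-0.4, 2.1, -0.9]
grip_width: 0.0261
grasp_force: 39.9
```

```bash
python3 -c "
from m import *
st()"
```

```text
sq tray mm -16.9 2.8 Ftray -0.12 2.11 Fz -0.92
t 11.35 pos [ 0.4936 -0.0079  0.04  ] F [-0.43  2.07 -0.92] w 0.0261 gf 39.922922467812896
shift [0. 0. 0.] turn [-0.0021  0.0003 -0.0007]
```

apply_moves(
  motion=[
    [0,0.001,0,0,0,0,0],
    [0,0.001,0,0,0,0,0],
    [0,0.001,0,0,0,0,0],
    [0,0.001,0,0,0,0,0],
    [0,0.001,0,0,0,0,0],
    [0,0.001,0,0,0,0,0],
    [0,0,0,0,0,0,0],
    [0,0,0,0,0,0,0],
    [0,0,0,0,0,0,0],
  ],
)

```text
clock: 12.25
tcp_pos: [0.4998, -0.0069, 0.0401]
tool_rot: [-2.049, -2.38, 0.002]
force: [0.2, 2.3, -3.5]
grip_width: 0.0255
grasp_force: 39.9
```

```bash
python3 -c "
from m import *
st()"
```

```text
sq tray mm -10.6 2.9 Ftray 0.54 2.22 Fz -3.52
t 12.25 pos [ 0.4998 -0.0069  0.0401] F [ 0.2   2.27 -3.52] w 0.0255 gf 39.919674256816506
shift [0.     0.     0.0001] turn [-0.0014  0.0002 -0.0006]
```

apply_moves(
  motion=[
    [0,0.0005,0,0,0,0,0],
    [0,0.0005,0,0,0,0,0],
    [0,0.0005,0,0,0,0,0],
    [0,0.0005,0,0,0,0,0],
    [0,0,0,0,0,0,0],
    [0,0,0,0,0,0,0],
  ],
)

```text
clock: 12.85
tcp_pos: [0.5016, -0.0066, 0.04]
tool_rot: [-2.049, -2.38, 0.002]
force: [-1.0, 1.0, -1.8]
grip_width: 0.0258
grasp_force: 39.9
```

apply_moves(
  motion=[
    [0,0.0005,0,0,0,0,0],
    [0,0.0005,0,0,0,0,0],
    [0,0,0,0,0,0,0],
    [0,0,0,0,0,0,0],
  ],
)

```text
clock: 13.25
tcp_pos: [0.5026, -0.0064, 0.04]
tool_rot: [-2.049, -2.38, 0.002]
force: [-0.4, 1.5, -3.5]
grip_width: 0.0256
grasp_force: 39.9
```

apply_moves(
  motion=[
    [0,0.0005,0,0,0,0,0],
    [0,0.0005,0,0,0,0,0],
    [0,0,0,0,0,0,0],
    [0,0,0,0,0,0,0],
  ],
)

```text
clock: 13.65
tcp_pos: [0.5036, -0.0063, 0.04]
tool_rot: [-2.049, -2.38, 0.002]
force: [-0.3, 1.6, -2.6]
grip_width: 0.0257
grasp_force: 39.9
```

```bash
python3 -c "
from m import *
st()"
```

```text
sq tray mm -6.8 2.9 Ftray -0.09 1.68 Fz -2.64
t 13.65 pos [ 0.5036 -0.0063  0.04  ] F [-0.34  1.65 -2.64] w 0.0257 gf 39.91724551655352
shift [0. 0. 0.] turn [-0.0019  0.0001 -0.0006]
```

Not touching the front board yet; continuing in small steps.

apply_moves(
  motion=[
    [0,0.0005,0,0,0,0,0],
    [0,0,0,0,0,0,0],
    [0,0,0,0,0,0,0],
  ],
)

```text
clock: 13.95
tcp_pos: [0.504, -0.0062, 0.04]
tool_rot: [-2.049, -2.38, 0.002]
force: [-0.8, 1.6, -2.5]
grip_width: 0.0257
grasp_force: 39.9
```

apply_moves(
  motion=[
    [0,0.0005,0,0,0,0,0],
    [0,0,0,0,0,0,0],
    [0,0,0,0,0,0,0],
  ],
)

```text
clock: 14.25
tcp_pos: [0.5045, -0.0061, 0.04]
tool_rot: [-2.049, -2.38, 0.002]
force: [-1.0, 1.8, -1.5]
grip_width: 0.0254
grasp_force: 39.9
```

apply_moves(
  motion=[
    [0,0.0005,0,0,0,0,0],
    [0,0,0,0,0,0,0],
    [0,0,0,0,0,0,0],
  ],
)

```text
clock: 14.55
tcp_pos: [0.505, -0.0061, 0.04]
tool_rot: [-2.049, -2.38, 0.002]
force: [-1.0, 1.3, -2.7]
grip_width: 0.0257
grasp_force: 39.9
```

```bash
python3 -c "
from m import *
st()"
```

```text
sq tray mm -5.3 2.9 Ftray -0.82 1.46 Fz -2.74
t 14.55 pos [ 0.505  -0.0061  0.04  ] F [-1.03  1.32 -2.74] w 0.0257 gf 39.91694080643356
shift [0. 0. 0.] turn [-0.0019  0.0001 -0.0006]
```

apply_moves(
  motion=[
    [0,0.0005,0,0,0,0,0],
    [0,0,0,0,0,0,0],
    [0,0,0,0,0,0,0],
  ],
)

```text
clock: 14.85
tcp_pos: [0.5055, -0.006, 0.04]
tool_rot: [-2.049, -2.38, 0.002]
force: [-1.5, 2.2, -3.5]
grip_width: 0.026
grasp_force: 39.9
```

apply_moves(
  motion=[
    [0,0.0005,0,0,0,0,0],
    [0,0,0,0,0,0,0],
    [0,0,0,0,0,0,0],
  ],
)

```text
clock: 15.15
tcp_pos: [0.5059, -0.0058, 0.04]
tool_rot: [-2.049, -2.38, 0.003]
force: [-0.8, 1.2, -2.2]
grip_width: 0.0258
grasp_force: 39.9
```

```bash
python3 -c "
from m import *
st()"
```

```text
sq tray mm -4.4 3.0 Ftray -0.62 1.28 Fz -2.17
t 15.15 pos [ 0.5059 -0.0058  0.04  ] F [-0.81  1.17 -2.17] w 0.0258 gf 39.913265327923
shift [0. 0. 0.] turn [-0.0021  0.0001 -0.0005]
```

apply_moves(
  motion=[
    [0,0.0005,0,0,0,0,0],
    [0,0,0,0,0,0,0],
    [0,0,0,0,0,0,0],
  ],
)

```text
clock: 15.45
tcp_pos: [0.5061, -0.0058, 0.04]
tool_rot: [-2.049, -2.379, 0.003]
force: [-1.8, 1.4, -0.3]
grip_width: 0.0258
grasp_force: 39.9
```

apply_moves(
  motion=[
    [0,0.0005,0,0,0,0,0],
    [0,0,0,0,0,0,0],
    [0,0,0,0,0,0,0],
  ],
)

```text
clock: 15.75
tcp_pos: [0.5064, -0.0057, 0.0399]
tool_rot: [-2.049, -2.379, 0.004]
force: [-5.4, 2.7, -0.3]
grip_width: 0.0258
grasp_force: 39.9
```

Run:
```python
from m import *
st()
q,_,_=snap("scene");p,_,_=snap("top")
a=cv2.resize(q[120:250,120:290],None,fx=3.4,fy=3.4,interpolation=cv2.INTER_CUBIC)
b=cv2.resize(p[120:250,220:400],None,fx=3,fy=3,interpolation=cv2.INTER_CUBIC)
cv2.imwrite("pics/near.png",a[...,::-1])
```

```text
sq tray mm -3.9 3.1 Ftray -4.92 3.47 Fz -0.3
t 15.75 pos [ 0.5064 -0.0057  0.0399] F [-5.38  2.7  -0.3 ] w 0.0258 gf 39.913732996210456
shift [ 0.     -0.     -0.0001] turn [-0.0032 -0.0001 -0.0007]
```

View pics/near.png

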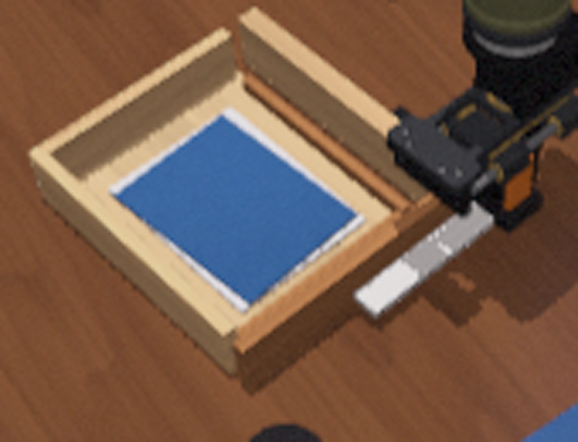

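The near view shows the gripper at the corner and the metal leg (425,265) along the side board. Force now reads about 5 N on the front board. Next I close the side gap.

apply_moves(
  motion=[
    [-0.0005,0,0,0,0,0,0],
    [-0.0005,0,0,0,0,0,0],
    [-0.0005,0,0,0,0,0,0],
    [0,0,0,0,0,0,0],
    [0,0,0,0,0,0,0],
  ],
)

```text
clock: 16.35
tcp_pos: [0.5066, -0.0064, 0.0398]
tool_rot: [-2.048, -2.378, 0.002]
force: [-4.8, 3.3, -0.3]
grip_width: 0.0258
grasp_force: 39.9
```

apply_moves(
  motion=[
    [-0.0005,0,0,0,0,0,0],
    [0,0,0,0,0,0,0],
    [0,0,0,0,0,0,0],
  ],
)

```text
clock: 16.65
tcp_pos: [0.5067, -0.0068, 0.0398]
tool_rot: [-2.048, -2.378, 0.002]
force: [-4.0, 4.0, -0.2]
grip_width: 0.0257
grasp_force: 39.9
```

apply_moves(
  motion=[
    [-0.0005,0,0,0,0,0,0],
    [0,0,0,0,0,0,0],
    [0,0,0,0,0,0,0],
  ],
)

```text
clock: 16.95
tcp_pos: [0.5067, -0.0072, 0.0397]
tool_rot: [-2.048, -2.378, 0.002]
force: [-3.6, 4.0, -1.0]
grip_width: 0.0256
grasp_force: 39.9
```

```bash
python3 -c "
from m import *
st()"
```

```text
sq tray mm -3.8 1.5 Ftray -3.01 4.47 Fz -0.97
t 16.95 pos [ 0.5067 -0.0072  0.0397] F [-3.64  3.97 -0.97] w 0.0256 gf 39.920867937617004
shift [ 0.     -0.     -0.0003] turn [-0.003  -0.0015 -0.0007]
```

apply_moves(
  motion=[
    [-0.0005,0.0001,0,0,0,0,0],
    [0,0,0,0,0,0,0],
    [0,0,0,0,0,0,0],
  ],
)

```text
clock: 17.25
tcp_pos: [0.5068, -0.0077, 0.0397]
tool_rot: [-2.048, -2.378, 0.002]
force: [-4.9, 3.1, -1.3]
grip_width: 0.0257
grasp_force: 39.9
```

apply_moves(
  motion=[
    [-0.0005,0.0001,0,0,0,0,0],
    [0,0,0,0,0,0,0],
    [0,0,0,0,0,0,0],
  ],
)

```text
clock: 17.55
tcp_pos: [0.5069, -0.0082, 0.0397]
tool_rot: [-2.048, -2.378, 0.002]
force: [-4.7, 4.2, -0.8]
grip_width: 0.0256
grasp_force: 39.9
```

apply_moves(
  motion=[
    [-0.0005,0.0001,0,0,0,0,0],
    [0,0,0,0,0,0,0],
    [0,0,0,0,0,0,0],
  ],
)

```text
clock: 17.85
tcp_pos: [0.507, -0.0087, 0.0397]
tool_rot: [-2.048, -2.378, 0.003]
force: [-5.5, 4.4, -0.4]
grip_width: 0.0261
grasp_force: 39.9
```

```bash
python3 -c "
from m import *
st()"
```

```text
sq tray mm -3.7 0.1 Ftray -4.76 5.16 Fz -0.4
t 17.85 pos [ 0.507  -0.0087  0.0397] F [-5.47  4.39 -0.4 ] w 0.0261 gf 39.92376579903066
shift [ 0.     -0.     -0.0003] turn [-0.0035 -0.0015 -0.0008]
```

apply_moves(
  motion=[
    [-0.0005,0,0,0,0,0,0],
    [0,0,0,0,0,0,0],
    [0,0,0,0,0,0,0],
  ],
)

```text
clock: 18.15
tcp_pos: [0.507, -0.0092, 0.0396]
tool_rot: [-2.048, -2.378, 0.003]
force: [-4.7, 3.2, -0.3]
grip_width: 0.0254
grasp_force: 39.9
```

apply_moves(
  motion=[
    [-0.0005,0,0,0,0,0,0],
    [0,0,0,0,0,0,0],
    [0,0,0,0,0,0,0],
  ],
)

```text
clock: 18.45
tcp_pos: [0.5071, -0.0097, 0.0396]
tool_rot: [-2.048, -2.378, 0.003]
force: [-5.1, 3.5, -1.6]
grip_width: 0.0259
grasp_force: 39.9
```

```bash
python3 -c "
from m import *
st()"
```

```text
sq tray mm -3.8 -0.9 Ftray -4.5 4.27 Fz -1.59
t 18.45 pos [ 0.5071 -0.0097  0.0396] F [-5.09  3.55 -1.59] w 0.0259 gf 39.92394851054996
shift [ 0.     -0.     -0.0004] turn [-0.0035 -0.0016 -0.0008]
```

apply_moves(
  motion=[
    [-0.0005,0,0,0,0,0,0],
    [0,0,0,0,0,0,0],
    [0,0,0,0,0,0,0],
  ],
)

```text
clock: 18.75
tcp_pos: [0.5072, -0.0101, 0.0396]
tool_rot: [-2.048, -2.378, 0.003]
force: [-4.9, 4.4, -1.4]
grip_width: 0.0255
grasp_force: 39.9
```

apply_moves(
  motion=[
    [-0.0005,0,0,0,0,0,0],
    [0,0,0,0,0,0,0],
    [0,0,0,0,0,0,0],
  ],
)

```text
clock: 19.05
tcp_pos: [0.5073, -0.0105, 0.0396]
tool_rot: [-2.048, -2.378, 0.002]
force: [-5.6, 4.3, -1.3]
grip_width: 0.0257
grasp_force: 39.9
```

```bash
python3 -c "
from m import *
st()"
```

```text
sq tray mm -3.8 -1.8 Ftray -4.86 5.09 Fz -1.33
t 19.05 pos [ 0.5073 -0.0105  0.0396] F [-5.57  4.31 -1.33] w 0.0257 gf 39.924117336049676
shift [ 0.     -0.     -0.0004] turn [-0.0035 -0.0017 -0.0007]
```

apply_moves(
  motion=[
    [-0.0004,0,0,0,0,0,0],
    [0,0,0,0,0,0,0],
    [0,0,0,0,0,0,0],
  ],
)

```text
clock: 19.35
tcp_pos: [0.5073, -0.0105, 0.0397]
tool_rot: [-2.047, -2.378, 0.002]
force: [-5.2, 4.4, -0.9]
grip_width: 0.0258
grasp_force: 39.9
```

apply_moves(
  motion=[
    [-0.0004,0,0,0,0,0,0],
    [0,0,0,0,0,0,0],
    [0,0,0,0,0,0,0],
  ],
)

```text
clock: 19.65
tcp_pos: [0.5073, -0.0106, 0.0397]
tool_rot: [-2.047, -2.378, 0.002]
force: [-5.0, 5.6, -0.7]
grip_width: 0.0261
grasp_force: 39.9
```

```bash
python3 -c "
from m import *
st()"
```

```text
sq tray mm -3.8 -1.9 Ftray -4.15 6.3 Fz -0.71
t 19.65 pos [ 0.5073 -0.0106  0.0397] F [-5.04  5.61 -0.71] w 0.0261 gf 39.92766221053898
shift [ 0.     -0.     -0.0003] turn [-0.0036 -0.0025 -0.0003]
```

apply_moves(
  motion=[
    [-0.0005,0.0003,0,0,0,0,0],
    [0,0,0,0,0,0,0],
    [0,0,0,0,0,0,0],
  ],
)

```text
clock: 19.95
tcp_pos: [0.5073, -0.0106, 0.0397]
tool_rot: [-2.046, -2.377, 0.002]
force: [-6.7, 6.9, 0.9]
grip_width: 0.0259
grasp_force: 39.9
```

apply_moves(
  motion=[
    [-0.0004,0.0002,0,0,0,0,0],
    [0,0,0,0,0,0,0],
    [0,0,0,0,0,0,0],
  ],
)

```text
clock: 20.25
tcp_pos: [0.5073, -0.0106, 0.0397]
tool_rot: [-2.045, -2.377, 0.002]
force: [-6.9, 7.4, 1.9]
grip_width: 0.0255
grasp_force: 39.9
```

```bash
python3 -c "
from m import *
st()"
```

```text
sq tray mm -3.8 -1.9 Ftray -5.73 8.32 Fz 1.87
t 20.25 pos [ 0.5073 -0.0106  0.0397] F [-6.9   7.37  1.87] w 0.0255 gf 39.932585950009525
shift [ 0.     -0.     -0.0003] turn [-0.0048 -0.0034  0.0001]
```

Both forces are in range: front ~6 N, side ~8 N, with the board at its stop. A touch more on the front, then hold for over two seconds.

apply_moves(
  motion=[
    [0,0.0003,0,0,0,0,0],
    [0,0,0,0,0,0,0],
    [0,0,0,0,0,0,0],
    [0,0,0,0,0,0,0],
    [0,0,0,0,0,0,0],
    [0,0,0,0,0,0,0],
  ],
)

```text
clock: 20.85
tcp_pos: [0.5073, -0.0106, 0.0397]
tool_rot: [-2.045, -2.377, 0.003]
force: [-8.1, 6.8, 2.7]
grip_width: 0.0257
grasp_force: 39.9
```

Run:
```python
from m import *
st()
p,d,c=snap("top")
cv2.imwrite("pics/press.png",cv2.resize(p[95:240,230:400],None,fx=4,fy=4,interpolation=cv2.INTER_CUBIC)[...,::-1])
```

```text
sq tray mm -3.7 -1.9 Ftray -6.96 7.88 Fz 2.68
t 20.85 pos [ 0.5073 -0.0106  0.0397] F [-8.06  6.76  2.68] w 0.0257 gf 39.93440811987966
shift [ 0.     -0.     -0.0003] turn [-0.0054 -0.0034  0.    ]
```

View pics/press.png

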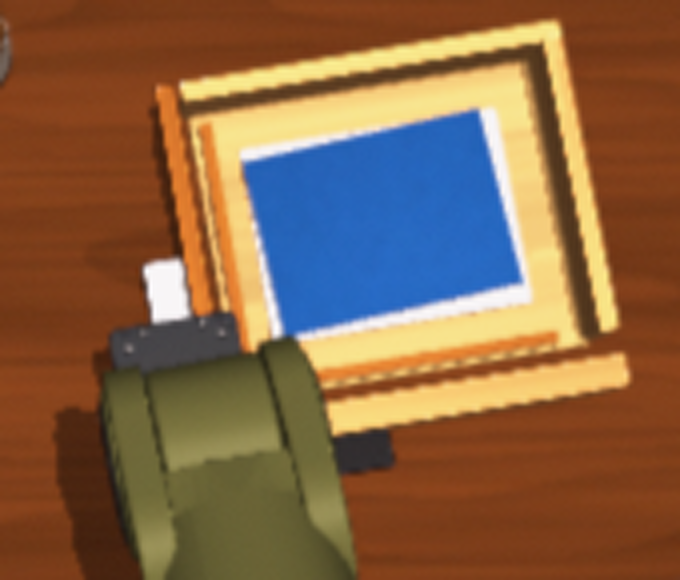

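The press view shows the metal leg (165,290) on the side board and the black leg (365,450) on the front board. I check the gap numerically while holding.

Run:
```python
from m import *
p,d,c=snap("top");W=world(d,c);v,u=np.mgrid[:384,:512]
t=(W[...,2]>.042)&(W[...,2]<.07)
def L(e): 
    X=ray(c,e,.055)[:,:2]*1e3@ty; return np.median(X).round(1),X.std().round(2)
s=[(255+np.flatnonzero(t[r,255:330])[0]-.5,r) for r in range(122,155)]
r_=[(330+np.flatnonzero(t[r,330:400])[-1]+.5,r) for r in range(110,170)]
print(L(s),L(r_),L(s)[0]-L(r_)[0]); st()
f=np.load("top0.npz");W=world(f["d"],c);t=(W[...,2]>.042)&(W[...,2]<.07)
s=[(255+np.flatnonzero(t[r,255:330])[0]-.5,r) for r in range(122,155)];print(L(s))
```

```text
(np.float64(-104.3), np.float64(0.9)) (np.float64(-364.2), np.float64(0.7)) 259.9
sq tray mm -3.7 -1.8 Ftray -6.99 7.68 Fz 2.18
t 20.95 pos [ 0.5073 -0.0106  0.0397] F [-8.05  6.56  2.18] w 0.0259 gf 39.93440865073353
shift [ 0.     -0.     -0.0003] turn [-0.0054 -0.0034  0.    ]
(np.float64(-95.1), np.float64(0.7))
```

apply_moves(
  motion=[
    [0,0,0,0,0,0,0],
    [0,0,0,0,0,0,0],
    [0,0,0,0,0,0,0],
    [0,0,0,0,0,0,0],
    [0,0,0,0,0,0,0],
    [0,0,0,0,0,0,0],
    [0,0,0,0,0,0,0],
    [0,0,0,0,0,0,0],
    [0,0,0,0,0,0,0],
    [0,0,0,0,0,0,0],
    [0,0,0,0,0,0,0],
    [0,0,0,0,0,0,0],
  ],
)

```text
clock: 22.15
tcp_pos: [0.5073, -0.0106, 0.0397]
tool_rot: [-2.045, -2.377, 0.003]
force: [-7.9, 7.2, 3.3]
grip_width: 0.0256
grasp_force: 39.9
```

```bash
python3 -c "
from m import *
st()"
```

```text
sq tray mm -3.7 -1.8 Ftray -6.75 8.31 Fz 3.3
t 22.15 pos [ 0.5073 -0.0106  0.0397] F [-7.91  7.22  3.3 ] w 0.0256 gf 39.9337001144886
shift [ 0.     -0.     -0.0003] turn [-0.0054 -0.0034  0.0001]
```

apply_moves(
  motion=[
    [0,0,0,0,0,0,0],
    [0,0,0,0,0,0,0],
    [0,0,0,0,0,0,0],
    [0,0,0,0,0,0,0],
    [0,0,0,0,0,0,0],
    [0,0,0,0,0,0,0],
    [0,0,0,0,0,0,0],
    [0,0,0,0,0,0,0],
    [0,0,0,0,0,0,0],
    [0,0,0,0,0,0,0],
  ],
)

```text
clock: 23.15
tcp_pos: [0.5073, -0.0106, 0.0397]
tool_rot: [-2.045, -2.377, 0.003]
force: [-8.4, 7.9, 3.0]
grip_width: 0.0258
grasp_force: 39.9
```

```bash
python3 -c "
from m import *
st()"
```

```text
sq tray mm -3.7 -1.9 Ftray -7.13 9.05 Fz 2.98
t 23.15 pos [ 0.5073 -0.0106  0.0397] F [-8.4   7.88  2.98] w 0.0258 gf 39.93321432732046
shift [ 0.     -0.     -0.0003] turn [-0.0054 -0.0034  0.    ]
```

Pressure was held for over 2 s, and the tray now measures 259.9 mm across, so the gap is closed. I back off diagonally and rise.

apply_moves(
  motion=[
    [0.001,-0.001,0,0,0,0,0],
    [0.004,-0.004,0,0.005,0.003,0,0],
    [0.01,-0.008,0,0,0,0,0],
    [0.015,-0.008,0,0,0,0,0],
    [0.015,-0.005,-0.015,0,0,0,0],
    [0.01,0,-0.03,0,0,0,0],
    [0,0,-0.035,0,0,0,0],
    [0,0,-0.035,0,0,0,0],
    [0,0,-0.02,0,0,0,0],
    [0,0,0,0,0,0,0],
    [0,0,0,0,0,0,0],
  ],
)

```text
clock: 24.25
tcp_pos: [0.4758, 0.0375, 0.1748]
tool_rot: [-2.045, -2.377, 0.006]
force: [0.1, 0.3, -2.0]
grip_width: 0.0258
grasp_force: 39.9
```

```bash
python3 -c "
from m import *
go([.484,.3387,.08])"
```

```text
t 24.25 pos [0.4758 0.0375 0.1748] F [ 0.06  0.27 -1.97] w 0.0258 gf 39.91335301660001
shift [0.2964 0.0537 0.095 ] turn [-0.0068 -0.0019  0.0001]
```

apply_moves(
  motion=[
    [0.015,0,0,0.006,0,0,0],
    [0.03,0,0,0,0,0,0],
    [0.04,0.006,0,0,0,0,0],
    [0.04,0.008,0,0,0,0,0],
    [0.04,0.008,0,0,0,0,0],
    [0.04,0.01,0,0,0,0,0],
    [0.04,0.01,0,0,0,0,0],
    [0.03,0.008,0,0,0,0,0],
    [0.02,0.004,0,0,0,0,0],
    [0,0,0,0,0,0,0],
    [0,0,0,0,0,0,0],
    [0,0,0,0,0,0,0],
  ],
)

```text
clock: 25.45
tcp_pos: [0.4857, 0.3351, 0.1742]
tool_rot: [-2.044, -2.372, 0.016]
force: [0.1, -1.3, -2.2]
grip_width: 0.0262
grasp_force: 39.9
```

Run:
```python
from m import *
go([.484,.3387,.027])
p,d,c=snap("top");W=world(d,c);hsv=cv2.cvtColor(p,cv2.COLOR_RGB2HSV);S,V=hsv[...,1],hsv[...,2]
m=(S<90)&(V>120)&(abs(W[...,2]-.16)<.03)&(W[...,1]<.45)&(W[...,1]>.25)&(W[...,0]>.54)
X=W[m]; print(len(X),X.mean(0),np.linalg.lstsq(np.c_[X-X.mean(0)][:,:2],X[:,2]-X[:,2].mean(),rcond=None)[0])
```

```text
t 25.45 pos [0.4857 0.3351 0.1742] F [ 0.09 -1.31 -2.21] w 0.0262 gf 39.91321172565222
shift [0.0036 0.001  0.1472] turn [-0.0147 -0.0011 -0.0017]
322 [0.59320839 0.34181316 0.15614221] [-0.02930558  0.04549826]
```

apply_moves(
  motion=[
    [0.003,0.001,0.02,-0.015,0,0,0],
    [0,0,0.03,0,0,0,0],
    [0,0,0.03,0,0,0,0],
    [0,0,0.03,0,0,0,0],
    [0,0,0.02,0,0,0,0],
    [0,0,0.006,0,0,0,0],
    [0,0,0,0,0,0,0],
    [0,0,0,0,0,0,0],
    [0,0,0,0,0,0,0],
  ],
)

```text
clock: 26.4
tcp_pos: [0.4874, 0.3408, 0.041]
tool_rot: [2.05, 2.38, 0.009]
force: [0.5, 0.4, -1.9]
grip_width: 0.0258
grasp_force: 39.9
```

```bash
python3 -c "
from m import *
go([.484,.3387,.027])"
```

```text
t 26.4 pos [0.4874 0.3408 0.041 ] F [ 0.46  0.42 -1.86] w 0.0258 gf 39.91323010995984
shift [-0.0016 -0.0037  0.014 ] turn [ 0.0045 -0.0037 -0.0011]
```

apply_moves(
  motion=[
    [0,-0.002,0.004,0,0,0,0],
    [0,0,0.004,0,0,0,0],
    [0,0,0.002,0,0,0,0],
    [0,0,0.001,0,0,0,0],
    [0,0,0.001,0,0,0,0],
    [0,0,0,0,0,0,0],
    [0,0,0,0,0,0,0],
  ],
)

```text
clock: 27.1
tcp_pos: [0.4844, 0.3401, 0.0275]
tool_rot: [-2.049, -2.38, -0.005]
force: [-0.3, 0.5, -2.4]
grip_width: 0.0258
grasp_force: 39.9
```

apply_moves(
  motion=[
    [0,0,0.001,0,0,0,0],
    [0,0,0.001,0,0,0,0],
    [0,0,0,0,0,0,0],
    [0,0,0,0,0,0,0],
  ],
)

```text
clock: 27.5
tcp_pos: [0.4846, 0.3403, 0.0269]
tool_rot: [2.05, 2.381, 0.005]
force: [-2.7, -1.9, 7.4]
grip_width: 0.0256
grasp_force: 39.9
```

```bash
python3 -c "
from m import *
go([.484,.3387,.027])"
```

```text
t 27.5 pos [0.4846 0.3403 0.0269] F [-2.72 -1.89  7.39] w 0.0256 gf 39.91615247447044
shift [-0.0015 -0.0008 -0.0001] turn [ 0.0026 -0.0022 -0.0006]
```

Contact with the mat (≈9 N). Settle, release, then rise.

apply_moves(
  motion=[
    [0,0,0,0,0,0,0],
    [0,0,0,0,0,0,0],
    [0,0,0,0,0,0,0.4],
    [0,0,0,0,0,0,0.6],
    [0,0,0,0,0,0,0.8],
    [0,0,0,0,0,0,0.8],
    [0,0,0,0,0,0,0.8],
    [0,0,0,0,0,0,0.8],
    [0,0,0,0,0,0,0.8],
    [0,0,0,0,0,0,0.8],
  ],
)

```text
clock: 28.5
tcp_pos: [0.4844, 0.3401, 0.0254]
tool_rot: [-2.049, -2.38, -0.005]
force: [0.5, -0.8, -0.7]
grip_width: 0.0691
grasp_force: 0.0
```

apply_moves(
  motion=[
    [0,0,-0.005,0,0,0,0.8],
    [0,0,-0.02,0,0,0,0.8],
    [0,0,-0.03,0,0,0,0.8],
    [0,0,-0.04,0,0,0,0.8],
    [0,0,-0.04,0,0,0,0.8],
    [0,0,-0.03,0,0,0,0.8],
    [-0.03,0,0,0,0,0,0.8],
    [-0.04,0,0,0,0,0,0.8],
    [-0.04,0,0,0,0,0,0.8],
    [-0.03,0,0,0,0,0,0.8],
    [0,0,0,0,0,0,0.8],
    [0,0,0,0,0,0,0.8],
  ],
)

```text
clock: 29.7
tcp_pos: [0.5051, 0.2006, 0.1904]
tool_rot: [-2.052, -2.378, -0.006]
force: [-1.2, 1.0, -0.1]
grip_width: 0.0697
grasp_force: 0.0
```

Run:
```python
from m import *
st()
p,d,c=snap("top");q,_,_=snap("scene");cv2.imwrite("pics/end.png",q[...,::-1]);W=world(d,c)
hsv=cv2.cvtColor(p,cv2.COLOR_RGB2HSV);H,S,V=[hsv[...,i].astype(int) for i in range(3)];v,u=np.mgrid[:384,:512]
m=(S<90)&(V>120)&(u>115)&(u<190)&(v>155)&(v<240)
X=W[m];P=ray(c,np.argwhere(m)[:,::-1],.011);print(len(P),rect(P),np.median(X[:,2]))
t=(W[...,2]>.042)&(W[...,2]<.07)
s=[(255+np.flatnonzero(t[r,255:330])[0]-.5,r) for r in range(122,155)];print(np.median(ray(c,s,.055)[:,:2]@ty*1e3)+364.2)
```

```text
sq tray mm 25.6 207.3 Ftray -1.0 1.16 Fz -0.09
t 29.7 pos [0.5051 0.2006 0.1904] F [-1.16  0.99 -0.09] w 0.0697 gf 0.0
shift [-0.0004 -0.0004  0.1504] turn [ 0.0025 -0.0029 -0.0024]
27 [array([592.1, 290.8]), array([171.6,  17.4]), np.float64(63.1)] 0.27764428230352334
260.2494144421642
```

View pics/end.png

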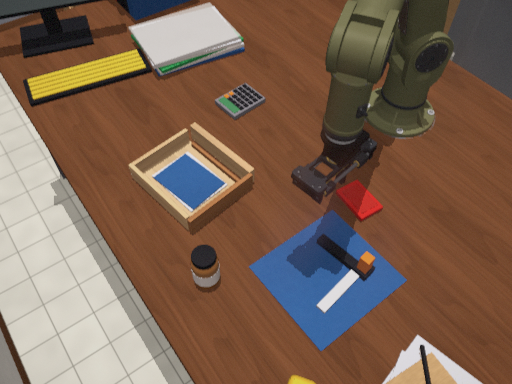

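The final view shows the square flat on the mat (post at 367,260), the gripper clear of everything, and the jar, ink pad and calculator where they were. The tray still measures 260.2 mm, so the gap is closed.

```bash
python3 -c "
from cell import close_job
print(close_job())"
```

```text
the job is handed in; nothing more can be done
None
```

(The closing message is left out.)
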